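# Close up a kit box: pack the last two parts, press the label holder home

## Task

Pack the jar and the tall blue cassette upright into the empty half of the grey kit box, both standing on its floor and let go of. Then take the black label holder from its stand, push it down behind the yellow lip on the outside of the box, label facing away from the box, against the sprung strip until it is fully home, and finish while still holding it pressed home: do not let go. Leave the green bottle, the spare jar with the blue cap and the screwdriver where they are.

Things in the scene. Friction and masses are not known exactly. Their poses are not given: they have to be found in the camera images.
- kitbox: Open grey box fixed to the bench, outside 124 (x) x 120 (y) x 60 mm high, walls and floor 4 mm thick. Origin at the centre of its underside, z up; yaw varies. Inside, its +x half is filled by the flat carton, its -x half is empty. The label pocket is on the outside of its +x wall, 62 to 74 mm from the origin.
- pocket_mouth (a point): Centre of the label pocket's mouth, 40 mm above the bench, 68 mm in +x from the box's origin; axes as the box. The slot is 12 mm wide (x), 78 mm long (y), open at the top, between the box wall (60 mm high) and a 3 mm yellow lip with closed ends. Above 40 mm the lip flares outward as a lead-in, to 50 mm above the bench and 8 mm outward.
- free_cell (a point): Centre of the empty half of the box on its inner floor, 4 mm above the bench; axes as the box. The space is 59 mm (x) by 112 mm (y), bounded by the box walls (60 mm high) and the flat carton (top 56 mm above the bench). The jar and the cassette fit side by side along y, 28 mm either side of this point.
- flat_carton: Brown cardboard carton with a white band, 56 (x) x 108 (y) x 52 mm, 0.35 kg, already packed in the +x half of the kit box; stays there. Origin at the centre of its underside.
- jar: White upright cylindrical jar with red cap and yellow band, diameter 50 mm all the way up, 95 mm high, about 0.16 kg, standing on the bench. Origin at the centre of its underside, z up along its axis.
- cassette: Tall blue plastic box with a black seam and white label, 50 x 50 x 95 mm high, about 0.2 kg, standing on the bench, yaw varies. Origin at the centre of its underside, z up, x and y normal to its sides.
- stand: Low dark steel stand fixed to the bench, 60 (x) x 90 (y) mm, that holds the label holder upright in a slot (10 mm wide in x, floor 8 mm and walls 30 mm above the bench). Origin at the centre of its underside; its yaw varies.
- holder: Black flat label holder upright in the stand, 60 g, 95 mm high: a plate 8 mm thick (x), 70 wide (y), 62 high, and on it a grip tab 8 mm thick, 36 wide, up to 95 mm. Origin at the centre of its underside, z up, +x out of its label side (white label, yellow patch on the tab, yellow strip on the top edge); the other side is plain black.
- label_face (a point): Centre of the label, on the holder's +x face, 46 mm above its underside.
- pocket_home (a point): Where the holder's origin (centre of its underside) lies when fully home in the pocket: 10 mm above the bench; axes as the kit box. The label then faces +x of the kit box, away from the box.
- ejector (a joint): Travel of the orange sprung strip (66 x 8 mm) at the bottom of the pocket, in m: 0 = up (its top 20 mm above the bench), 0.010 = at its lower stop (top 10 mm above the bench). It pushes up with 3 N at 0 rising to 9 N at the stop, and pushes the holder back up if let go.
- bottle: Green bottle, diameter 66 mm, 120 mm high, beyond the box; leave alone. Origin at the centre of its underside.
- spare_jar: Small spare jar with blue cap, diameter 50 mm, 70 mm high; leave alone. Origin at the centre of its underside.
- screwdriver: Screwdriver lying on the bench beyond the stand, about 0.2 m long along its x, red handle; leave alone.
There are look-alikes about, which are no part of the job. Of the things that look like the jar, take the one that is farthest to the robot's right at the start.

How it is judged:
By the outcome, as a careful person would: the job done as asked, in the order asked, and still so for the second after the job is handed in, while the arm keeps its last pose, push and grip.
It also fails if it takes over 67 s, if anything falls off the work surface, if the arm or the gripper's body presses on something with over 40 N, if the wrist force passes 120 N, or if a joint passes its speed limit or range.

## Robot

A 7-joint arm with a two-finger parallel gripper is mounted at the origin on the work surface. World frame = base frame: x ahead of the robot, y to its left, z up, the work surface at z = 0. Lengths are in m, angles in rad, forces in N, time in s.
With the tool pointing down it reaches from about 0.4 to 0.85 m from the base axis. Payload 6.9 kg.
Tool frame: the origin (TCP) lies midway between the tips of the shut fingers; the grasp point (between the pads) lies behind it (ctrl.pinch_z is the z of the grasp point in the tool frame, in m); z points along the fingers, y is the line along which they close (so a half turn about z gives the same grasp; the last joint's range is limited). The gripper opens to 85 mm and grips with 20 to 120 N. Pads are 22 mm wide; open, the fingers measure 114 mm over their backs; the gripper's body (76 mm by 85 mm) begins 54 mm behind the grasp point. The pads swing forward as they close: fully open they stand 13 mm farther back than shut.
Start: joints at [1.427, 0.507, -0.238, 1.5, 0.126, 1.149, -0.155], TCP at [0.154, -0.606, 0.231] pointing down, gripper open.
Joint ranges: [-3.08, 3.08], [-0.24, 2.05], [-1.43, 1.35], [0, 2.5], [-1.52, 4.66], [0.17, 1.96], [-2.89, 2.89]. Speed limits (rad/s): [2.39, 2.39, 3.14, 3.14, 3.14, 3.14, 3.14].

## Interface

Orientations are given as a unit quaternion [w, x, y, z].
In Python, from station import ctrl, get_state, vision, ticket, models gives the robot as it stands. Calls block until the motion is done:
- ctrl.movep(position, orientation): joint-space move of the TCP to a pose.
- ctrl.movel(position, frame=None, max_speed=0.15): straight line of the TCP; frame=None keeps the orientation; max_speed is the mean speed in m/s.
- ctrl.set_joints(angles): joint-space move.
- ctrl.ungrasp() and ctrl.close_gripper(force=None): open the fingers fully, or close them until they stop; force is the grip in N (None keeps the last).
- ctrl.pause(seconds).
- ctrl.ik(position, orientation): joint angles nearest the present ones, or None.
- get_state(): the state.
- vision.grab_frame(name): name is "side" or "top"; returns (picture, depth): 384x512x3 uint8, blue, green, red; 384x512 float32, m along the optical axis (not along the pixel's ray), 0 where there is no reading.
- vision.camera_info(name): a dict with "mtx" (3x3 intrinsics, pixels), "dist_coeffs" ([k1, k2, p1, p2, k3] as OpenCV has them; the pictures are not rectified), "R" (3x3) and "t" (3): a world point X has camera coordinates R X + t. Camera axes: x right, y down, z forward; pixel columns grow to the right and rows downward; lengths in m; the calibration is good to about 2 mm. A picture is of the moment at which its call begins. camera_info takes no time and is no camera call.
A pose or a line that the arm cannot do raises ctrl.Unreachable and nothing moves.
- ticket.close_job(): hands the job in; it is judged then, once.
Trained networks look in the newest picture that a camera, given by its name, has taken for a name from the list of things; names that differ only in an ending like _2 or _b are one class to them, and where a whole thing is asked for, a point or a joint stands for the part that bears it (a point fixed in the world has none). Each returns a list of dicts, best first, with "p" (0 to 1); they miss things now and then, are a little off and sometimes report something else, mostly with a low value. They report only what shows in the picture. A call takes as long as a camera call. They do not tell look-alikes from the thing itself.
- models.recognise(camera, target): "point" ([column, row] in pixels, amid what is visible of it).
- models.masks_of(camera, target): "mask" (384x512 bool, what is visible of it) and "point" ([column, row] in pixels, amid what is visible of it).
The state is a dict: "time": time; "qpos": joint angles; "qd": joint speeds; "tau": joint torques, N m; "tcp_pos": TCP position; "eef_rot": TCP orientation; "contact_force": force on the tool from outside, world axes, zero at the start; "wrist_torque": the same for the moment, N m; "width": finger opening in m; "gripper_force": force on a finger pad.
Only numpy, scipy, OpenCV 4.12 (cv2) and the standard library are available. Lean on these libraries where they do the work, as an engineer would, in place of code of your own. Each camera call takes 0.05 s, during which the arm holds its last target. There are 200 camera calls.

## Working session

There is one attempt and no reset: what is moved stays moved. The work goes in short steps, each a Python script; the robot and the scene stay as the last script left them, time stands still between calls to the robot, and variables do not carry over. Pictures are saved under pics/ and viewed, at most 10 in all, crops included, and the job is handed in when it is done.

```bash
ls; mkdir -p pics
cat > h.py <<'E'
import numpy as np, cv2
from station import ctrl, get_state, vision, ticket, models
def cloud(name, depth):
    c=vision.camera_info(name); K=np.array(c["mtx"],float); d=np.array(c["dist_coeffs"],float)
    R=np.array(c["R"]); t=np.array(c["t"])
    h,w=depth.shape; u,v=np.meshgrid(np.arange(w),np.arange(h))
    p=cv2.undistortPoints(np.stack([u,v],-1).reshape(-1,1,2).astype(float),K,d).reshape(h,w,2)
    P=np.dstack([p[...,0]*depth,p[...,1]*depth,depth])
    X=(P-t)@R; X[depth<=0]=np.nan
    return X
E
python3 - <<'E'
from h import *
for n in("side","top"):
    im,d=vision.grab_frame(n); cv2.imwrite(f"pics/{n}0.png",im); np.savez(f"{n}0.npz",im=im,d=d,X=cloud(n,d))
    c=vision.camera_info(n); print(n,-np.array(c["R"]).T@c["t"],np.array(c["R"])[2])
    X=cloud(n,d)
    for k in("jar","cassette","kitbox","stand","holder","spare_jar","bottle","pocket_mouth","screwdriver"):
        for r in models.recognise(n,k):
            q=np.round(r["point"]).astype(int); print(n,k,round(r["p"],2),q,np.round(X[q[1],q[0]],3))
s=get_state();print(s["time"],s["eef_rot"],ctrl.pinch_z,s["width"])
E
```

```text
pics
side [ 0.10833746 -0.4241424   0.83702057] [ 0.47456579  0.40851725 -0.77968004]
side jar 0.97 [153 140] [0.486 0.303 0.083]
side jar 0.74 [126 159] [0.397 0.302 0.078]
side jar 0.72 [167 165] [0.455 0.207 0.08 ]
side cassette 0.8 [195 126] [0.604 0.268 0.076]
side cassette 0.64 [386 223] [ 0.727 -0.292  0.023]
side cassette 0.48 [167 167] [0.455 0.21  0.069]
side kitbox 0.89 [254 204] [ 0.556 -0.003  0.006]
side kitbox 0.21 [261 188] [ 0.577 -0.008  0.057]
side stand 0.83 [333 308] [ 0.467 -0.321  0.007]
side holder 0.86 [338 290] [ 0.474 -0.315  0.079]
side holder 0.35 [246 127] [0.705 0.167 0.068]
side spare_jar 0.39 [264 188] [ 0.583 -0.012  0.055]
side bottle 0.62 [245 127] [0.701 0.167 0.071]
side pocket_mouth 0.87 [258 206] [ 0.559 -0.015  0.005]
side screwdriver 0.9 [389 223] [ 0.73  -0.297  0.025]
top [0.37656905 0.00655914 1.16379219] [ 1.85917065e-01  2.51298887e-04 -9.82565408e-01]
top jar 0.73 [177 230] [0.468 0.223 0.093]
top jar 0.67 [143 219] [0.497 0.317 0.094]
top jar 0.62 [140 253] [0.406 0.32  0.095]
top cassette 0.86 [160 178] [0.611 0.275 0.097]
top cassette 0.63 [263 211] [ 0.533 -0.01   0.005]
top kitbox 0.63 [259 208] [0.542 0.002 0.005]
top kitbox 0.58 [299 139] [ 0.736 -0.113  0.06 ]
top stand 0.61 [367 231] [ 0.473 -0.308  0.025]
top stand 0.61 [264 209] [ 0.539 -0.013 -0.   ]
top spare_jar 0.75 [300 139] [ 0.735 -0.116  0.064]
top bottle 0.65 [192 146] [0.705 0.192 0.088]
top pocket_mouth 0.88 [262 212] [ 0.53  -0.007  0.005]
top pocket_mouth 0.62 [372 228] [ 0.475 -0.302  0.096]
top screwdriver 0.82 [356 142] [ 0.739 -0.288  0.025]
1.0 [2.39095940e-05 9.92275054e-01 1.24057311e-01 7.56218434e-06] -0.0187 0.0857595424896741
```

Run:
```python
import cv2,numpy as np
a=cv2.imread("pics/top0.png");b=cv2.imread("pics/side0.png")
cv2.imwrite("pics/top0b.png",cv2.resize(a[90:300,90:450],(800,467),interpolation=cv2.INTER_CUBIC))
cv2.imwrite("pics/side0b.png",cv2.resize(b[60:360,80:480],(800,600),interpolation=cv2.INTER_CUBIC))
```

```text
(no output)
```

View pics/top0b.png

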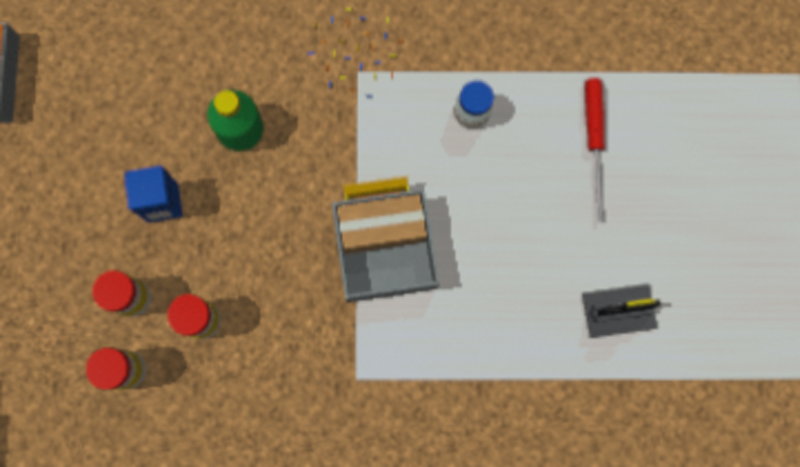

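View pics/side0b.png

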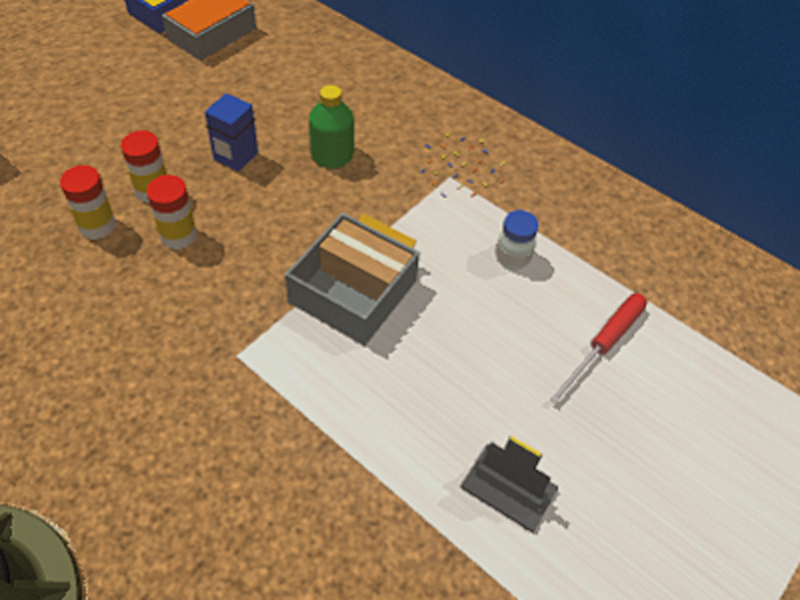

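Top view crop: three red‑cap jars at full-image pixels (177,230), (143,219) and (140,253); cassette at (160,178), bottle at (192,146), box at about (263,200) with its yellow lip on the far (+x) side, holder at (370,228). The jar candidates lie at y = 0.223, 0.317 and 0.320. The one farthest right is (177,230), y = 0.223. The side view shows the plain black face of the holder towards the robot, so its label faces away (+x). Next are a crop check and accurate fits.

Run:
```python
from h import *
D={n:np.load(f"{n}0.npz") for n in("side","top")}
def sel(n,c,r,z0,z1):
    X=D[n]["X"].reshape(-1,3); return X[(np.hypot(X[:,0]-c[0],X[:,1]-c[1])<r)&(X[:,2]>z0)&(X[:,2]<z1)]
def rect(n,k,c,r,z0,z1):
    p=sel(n,c,r,z0,z1)
    if len(p)<5: print(n,k,"few",len(p)); return
    q=cv2.minAreaRect((p[:,:2]*1000).astype(np.float32))
    print(n,k,len(p),"med",np.round(np.median(p,0),4),"rect",np.round(q[0],1),np.round(q[1],1),round(q[2],1))
for n in D:
    rect(n,"jar",(.462,.218),.045,.088,.105)
    rect(n,"jarB",(.49,.31),.045,.088,.105)
    rect(n,"cas",(.608,.27),.05,.088,.105)
    rect(n,"rim",(.56,-.005),.10,.0575,.066)
    rect(n,"box55+",(.56,-.005),.12,.045,.066)
    rect(n,"carton",(.58,-.005),.10,.052,.0575)
    rect(n,"stand",(.47,-.30),.08,.024,.036)
    rect(n,"tab",(.47,-.30),.05,.08,.110)
    rect(n,"plate",(.47,-.30),.06,.045,.110)
    rect(n,"bottle",(.705,.18),.05,.05,.13)
    g=sel(n,(0.45,-0.1),.08,-.02,.02); print(n,"bench z",np.median(g[:,2]),g[:,2].std())
a=D["top"]["im"];b=D["side"]["im"]
f=lambda i,r,c:cv2.resize(i[r-32:r+32,c-42:c+43],(400,300),interpolation=cv2.INTER_CUBIC)
cv2.imwrite("pics/crop.png",np.vstack([np.hstack([f(a,230,177),f(b,290,338)]),np.hstack([f(a,195,263),f(a,228,370)])]))
```

```text
side jar 242 med [0.4622 0.2305 0.0944] rect [462.9 231.7] [47.4 49.4] 6.2
side jarB 204 med [0.4923 0.323  0.0943] rect [493.6 324.2] [50.6 45.4] 52.2
side cas 225 med [0.6191 0.2878 0.094 ] rect [621.3 292.1] [51.2 50.7] 9.1
side rim 328 med [ 0.5654 -0.0099  0.059 ] rect [557.8  -6.8] [126.5 121.5] 8.5
side box55+ 1473 med [ 0.5781 -0.0062  0.0553] rect [568.3  -5.4] [148. 123.] 8.1
side carton 845 med [ 0.5843 -0.0047  0.0553] rect [566.6  -5.2] [143.3 122. ] 8.3
side stand 228 med [ 0.4714 -0.3194  0.0294] rect [ 475.4 -316.5] [22.2 81.3] 11.4
side tab 164 med [ 0.4752 -0.3168  0.0993] rect [ 477.5 -316.2] [10.  35.7] 9.2
side plate 438 med [ 0.475  -0.317   0.0703] rect [ 477.4 -315.9] [10.5 70. ] 8.2
side bottle 490 med [0.7125 0.1783 0.0833] rect [718.1 182.9] [48.9 64.2] 51.1
side bench z 8.197193105738511e-05 0.002388788071466336
top jar 277 med [0.4655 0.231  0.0939] rect [466.  231.1] [48.6 49.4] 16.0
top jarB 262 med [0.4947 0.3239 0.094 ] rect [495.3 324. ] [48.4 47.3] 25.2
top cas 303 med [0.6226 0.2896 0.0939] rect [624.3 291.2] [50.4 49.8] 9.1
top rim 298 med [ 0.5797 -0.006   0.059 ] rect [560.8  -8.8] [124.2 119.7] 8.6
top box55+ 1115 med [ 0.5889 -0.006   0.0555] rect [572.   -7.1] [147.2 119.9] 8.7
top carton 671 med [ 0.5891 -0.006   0.055 ] rect [571.2  -7.3] [146.1 119.4] 9.1
top stand 107 med [ 0.4754 -0.3102  0.0299] rect [ 479.7 -315.9] [21.8 78.4] 8.7
top tab 50 med [ 0.4797 -0.3153  0.1013] rect [ 480.3 -317. ] [ 8.4 33.8] 8.4
top plate 97 med [ 0.4782 -0.3086  0.0812] rect [ 480.1 -316.8] [ 8.7 66.9] 8.8
top bottle 438 med [0.7169 0.1836 0.0861] rect [721.1 187.1] [53.4 65.5] 20.3
top bench z 9.156843759164975e-05 0.0023709306228180222
```

View pics/crop.png

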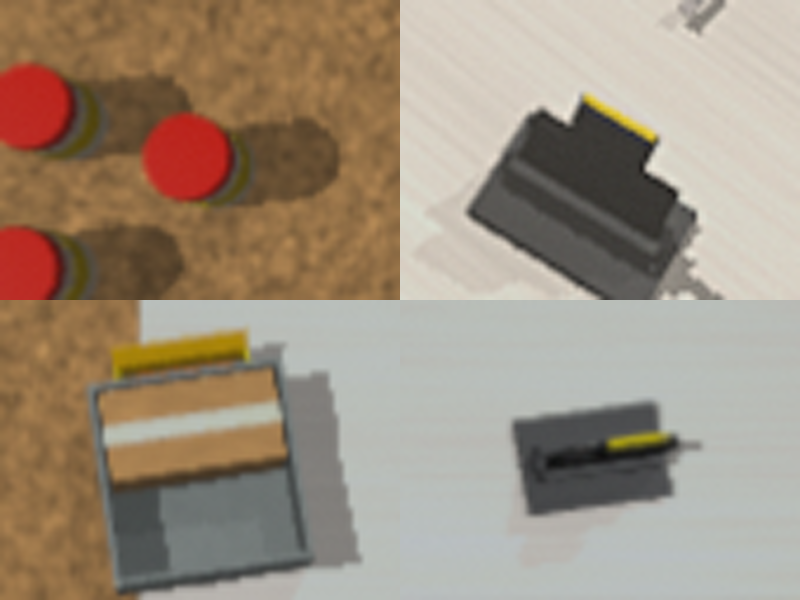

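The crop confirms a white jar with red cap and yellow band at (177,230), clear of its neighbours. The holder's plain face is towards the robot, and its yellow strip is on the far edge. Picking the jar, closing along the box's x axis.

```bash
cat >> h.py <<'E'
TH=np.radians(8.6); BOX=np.array([.5593,-.0078])
def q(yaw): return [0,np.cos(yaw/2),np.sin(yaw/2),0]
QS=q(TH-np.pi/2)
def bx(x,y): 
    c,s=np.cos(TH),np.sin(TH); return BOX+np.array([c*x-s*y,s*x+c*y])
def P(xy,z): return [float(xy[0]),float(xy[1]),float(z)]
def show(m=""):
    s=get_state(); print(m,"t",round(s["time"],2),"tcp",np.round(s["tcp_pos"],4),"w",round(s["width"],4),"F",np.round(s["contact_force"],1),"g",np.round(s["gripper_force"],1))
E
python3 - <<'E'
from h import *
jar=[.4645,.2314]
for yaw in(TH-np.pi/2,TH+np.pi/2):
  for n,p in(("jar",P(jar,.16)),("jarlow",P(jar,.056)),("box",P(bx(-28.5e-3,-.028),.2)),("pock",P(bx(.068,0),.09)),("hold",P((.479,-.3165),.08)),("cas",P((.6228,.2915),.056))):
    r=ctrl.ik(p,q(yaw)); print(round(np.degrees(yaw)),n,None if r is None else np.round(r,2))
r=ctrl.ik(P(jar,.16),QS)
if r is not None:
  ctrl.movep(P(jar,.17),QS); show("above")
  ctrl.movel(P(jar,.056),max_speed=.12); show("low")
  ctrl.close_gripper(40); show("closed")
  ctrl.movel(P(jar,.2),max_speed=.2); show("up")
E
```

```text
-81 jar [ 0.23  0.67 -1.23  1.87  0.71  1.12  2.03]
-81 jarlow [ 0.2   0.87 -1.23  1.99  0.97  1.05  1.79]
-81 box [-0.65  0.64  1.15  1.79 -0.64  1.15 -2.27]
-81 pock [-0.62  0.94  1.15  1.68 -0.93  1.17 -2.2 ]
-81 hold [ 0.45  0.59  0.14  1.83 -0.11  0.73 -2.34]
-81 cas [ 0.09  1.05 -1.23  1.51  1.01  1.3   2.04]
99 jar [ 0.12  0.56 -0.97  1.87  0.55  1.   -0.94]
99 jarlow [-0.03  0.65 -0.74  1.99  0.65  0.75 -1.02]
99 box [ 0.59  0.5  -0.86  1.78  0.43  1.06 -0.27]
99 pock [ 0.38  0.73 -0.74  1.67  0.58  0.97 -0.42]
99 hold [ 0.89  0.64 -0.56  1.82  0.45  0.81  0.25]
99 cas [-0.02  0.9  -0.89  1.51  0.75  1.09 -0.93]
above t 4.13 tcp [0.4649 0.2307 0.1699] w 0.0856 F [-0.8 -0.4 -0.7] g 0.0
low t 5.23 tcp [0.4648 0.2318 0.0566] w 0.0857 F [-0.1 -0.8 -0.3] g 0.0
closed t 5.66 tcp [0.4648 0.2316 0.0567] w 0.0492 F [ 0.4 -0.4  6.4] g 40.6
up t 6.53 tcp [0.4642 0.2306 0.1988] w 0.0494 F [ 0.3  0.5 -1.2] g 41.6
```

```bash
sed -i 's|^QS=.*|QS=q(TH+np.pi/2)|' h.py
python3 - <<'E'
from h import *
t=bx(-.0285,-.028)
ctrl.movep(P(t,.2),QS); show("over box")
ctrl.movel(P(t,.075),max_speed=.15); show("in")
ctrl.movel(P(t,.061),max_speed=.05); show("down")
ctrl.ungrasp(); show("rel")
ctrl.movel(P(t,.17),max_speed=.2); show("up")
cas=[.6228,.2915]
ctrl.movep(P(cas,.17),QS); show("cas")
for n in("top","side"):
    im,d=vision.grab_frame(n); np.savez(f"{n}1.npz",im=im,d=d,X=cloud(n,d)); cv2.imwrite(f"pics/{n}1.png",im)
    X=cloud(n,d).reshape(-1,3); p=X[(np.hypot(*(X[:,:2]-t).T)<.045)&(X[:,2]>.088)&(X[:,2]<.11)]
    r=cv2.minAreaRect((p[:,:2]*1000).astype(np.float32)); print(n,len(p),r,np.median(p[:,2]),"expected",t)
E
```

```text
over box t 8.05 tcp [ 0.5348 -0.0386  0.199 ] w 0.049 F [-0.5  0.2 -1.7] g 41.6
in t 9.03 tcp [ 0.5358 -0.0398  0.0756] w 0.0488 F [-0.4  0.7 -2.1] g 41.6
down t 9.47 tcp [ 0.5352 -0.0398  0.0608] w 0.0492 F [ 1.3 -0.3 -1.6] g 41.6
rel t 9.92 tcp [ 0.5354 -0.0398  0.0611] w 0.0851 F [-1.1 -0.5 -0.6] g 0.0
up t 10.61 tcp [ 0.5348 -0.0395  0.1693] w 0.0854 F [ 0.1 -0.1 -0.8] g 0.0
cas t 11.9 tcp [0.6234 0.2888 0.17  ] w 0.0855 F [-0.  -1.  -0.6] g 0.0
top 266 ((535.14013671875, -42.163150787353516), (46.330413818359375, 47.40361022949219), 89.12149047851562) 0.09850205926183567 expected [ 0.53530743 -0.03974694]
side 326 ((533.3956298828125, -40.710105895996094), (51.51268768310547, 47.41556930541992), 43.19462585449219) 0.09812586955572924 expected [ 0.53530743 -0.03974694]
```

Jar stands at cap height 99 mm (on the floor), and it also calibrates the camera biases (top about −0.2/−1.5 mm, side about −1.9/−0.5 mm). Updating the poses, then the cassette.

```bash
sed -i 's|BOX=np.array.*|BOX=np.array([.5603,-.0070])|' h.py
python3 - <<'E'
from h import *
cas=[.624,.2925]; t=bx(-.0285,.0285)
ctrl.movel(P(cas,.15),max_speed=.1)
ctrl.movel(P(cas,.056),max_speed=.12); show("low")
ctrl.close_gripper(40); show("closed")
ctrl.movel(P(cas,.2),max_speed=.2); show("up")
ctrl.movep(P(t,.2),QS); show("over box")
ctrl.movel(P(t,.075),max_speed=.15); show("in")
ctrl.movel(P(t,.061),max_speed=.05); show("down")
ctrl.ungrasp(); show("rel")
ctrl.movel(P(t,.17),max_speed=.2); show("up")
h=[.480,-.3155]
ctrl.movep(P(h,.17),QS); show("hold")
for n in("top","side"):
    im,d=vision.grab_frame(n); X=cloud(n,d); np.savez(f"{n}2.npz",im=im,d=d,X=X); cv2.imwrite(f"pics/{n}2.png",im)
    X=X.reshape(-1,3)
    for k,c,r,z0,z1 in(("jar",bx(-.0285,-.029),.028,.088,.11),("cas",bx(-.0285,.0285),.034,.088,.11),("rim",BOX,.1,.0575,.066)):
        p=X[(np.hypot(*(X[:,:2]-c).T)<r)&(X[:,2]>z0)&(X[:,2]<z1)]
        r=cv2.minAreaRect((p[:,:2]*1000).astype(np.float32)); print(n,k,len(p),np.round(np.r_[r[0],r[1],r[2]],1),np.round(np.median(p,0),4))
a=cv2.imread("pics/top2.png");b=cv2.imread("pics/side2.png")
f=lambda i,r,c:cv2.resize(i[r-48:r+48,c-64:c+64],(400,300),interpolation=cv2.INTER_CUBIC)
cv2.imwrite("pics/crop2.png",np.hstack([f(a,195,263),f(b,195,255)]))
E
```

```text
low t 13.28 tcp [0.6246 0.2926 0.0569] w 0.0854 F [-0.2 -0.6 -0.1] g 0.0
closed t 13.71 tcp [0.6244 0.2927 0.0569] w 0.0495 F [-0.2 -0.1  5.4] g 42.1
up t 14.57 tcp [0.6231 0.2923 0.1984] w 0.0496 F [-0.2 -0.2 -2. ] g 41.6
over box t 15.7 tcp [0.5287 0.0186 0.1998] w 0.0498 F [ 0.7  0.6 -1.5] g 41.6
in t 16.68 tcp [0.5285 0.0171 0.0756] w 0.0499 F [ 0.7 -0.2 -2.3] g 41.6
down t 17.12 tcp [0.5279 0.0169 0.0608] w 0.0498 F [ 0.2  0.8 -1.1] g 41.6
rel t 17.57 tcp [0.5279 0.0169 0.061 ] w 0.0854 F [-1.1 -0.1 -0.4] g 0.0
up t 18.26 tcp [0.5273 0.0171 0.1693] w 0.0854 F [ 0.5 -0.3 -0.7] g 0.0
hold t 19.52 tcp [ 0.4808 -0.3137  0.1695] w 0.0855 F [0.7 0.6 0.2] g 0.0
top jar 270 [534.5 -42.1  46.3  48.6  89. ] [ 0.5341 -0.041   0.0982]
top cas 342 [528.8  15.3  50.2  49.8  10.3] [0.5283 0.0159 0.0979]
top rim 308 [560.6  -8.7 124.3 119.8   8.8] [ 0.5763 -0.0117  0.0591]
side jar 309 [532.3 -41.   47.3  48.3   3.6] [ 0.531  -0.0424  0.0985]
side cas 387 [526.7  11.8  52.3  58.1   8.1] [0.5237 0.0134 0.098 ]
side rim 370 [558.4  -7.3 126.5 120.6   8.6] [ 0.5364 -0.0224  0.0593]
```

View pics/crop2.png

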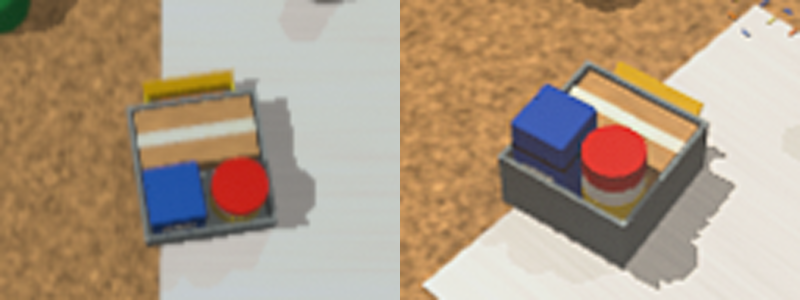

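Both stand on the floor: cassette at (175,195) and jar at (240,185) in the left crop, tops at about 98–99 mm. Now the holder.

Run:
```python
from h import *
h=[.480,-.3155]
ctrl.movel(P(h,.068),max_speed=.12); show("low")
ctrl.close_gripper(80); show("closed")
ctrl.movel(P(h,.19),max_speed=.15); show("up")
m=bx(.070,0)
ctrl.movep(P(m,.19),QS); show("over")
ctrl.movel(P(m,.145),max_speed=.1); show("above mouth")
for n in("top","side"):
    im,d=vision.grab_frame(n); X=cloud(n,d); np.savez(f"{n}3.npz",im=im,d=d,X=X); cv2.imwrite(f"pics/{n}3.png",im)
f=lambda i,r,c:cv2.resize(i[r-48:r+48,c-64:c+64],(400,300),interpolation=cv2.INTER_CUBIC)
cv2.imwrite("pics/crop3.png",np.hstack([f(cv2.imread("pics/top3.png"),185,263),f(cv2.imread("pics/side3.png"),165,265)]))
```

```text
low t 20.62 tcp [ 0.4804 -0.3158  0.0686] w 0.0851 F [-0.8  0.2  0.1] g 0.0
closed t 21.32 tcp [ 0.4798 -0.3155  0.0682] w 0.0071 F [-2.3  1.2  3.3] g 78.4
up t 22.28 tcp [ 0.4796 -0.315   0.1891] w 0.0072 F [-0.5 -0.6 -1.5] g 77.8
over t 23.61 tcp [0.6292 0.0011 0.19  ] w 0.0068 F [ 0.7 -0.1 -0.7] g 77.8
above mouth t 24.21 tcp [0.6297 0.0028 0.1453] w 0.0071 F [-0.  -0.3 -1.1] g 77.8
```

View pics/crop3.png

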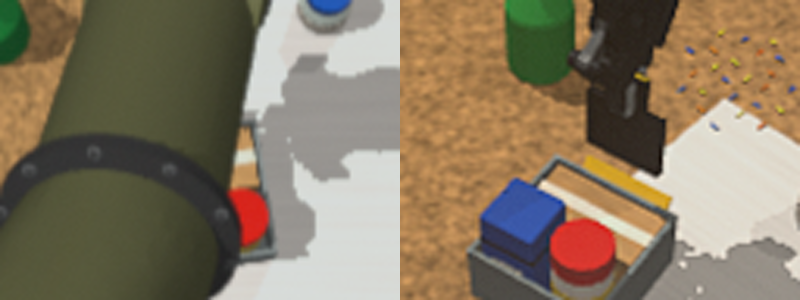

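The holder is held square above the pocket at right-crop (625,140), plain side to the box. Checking its offset along y, then entering the mouth.

Run:
```python
from h import *
c,s=np.cos(TH),np.sin(TH)
def loc(X): d=X[:,:2]-BOX; return np.c_[d@[c,s],d@[-s,c],X[:,2]]*1000
L=loc(np.load("side3.npz")["X"].reshape(-1,3))
p=L[(abs(L[:,0]-70)<15)&(abs(L[:,1])<60)&(L[:,2]>80)&(L[:,2]<125)]
print("plate",len(p),np.percentile(p,[1,50,99],axis=0).round(1), "slope deg",np.degrees(np.polyfit(p[:,1],p[:,0],1)[0]))
for n,k in(("side",2),("top",2)):
    L=loc(np.load(f"{n}{k}.npz")["X"].reshape(-1,3)); p=L[(L[:,0]>66)&(L[:,0]<95)&(abs(L[:,1])<60)&(L[:,2]>38)&(L[:,2]<56)]
    print("lip",n,len(p),np.percentile(p,[1,50,99],axis=0).round(1))
s0=get_state()
m=bx(.070,0)
ctrl.movel(P(m,.108),max_speed=.06); show("bottom at 48")
```

```text
plate 275 [[ 62.6 -35.9  85.1]
 [ 65.1  -2.8 105.6]
 [ 70.5  33.5 124.5]] slope deg -0.5003287471375075
lip side 138 [[ 72.1 -40.7  40.5]
 [ 77.3  -0.1  46. ]
 [ 82.3  41.7  52.4]]
lip top 135 [[ 68.1 -43.   38. ]
 [ 79.2  -2.6  44.5]
 [ 85.8  39.4  52.8]]
bottom at 48 t 25.07 tcp [0.6297 0.0034 0.1081] w 0.007 F [-0.8  0.2 -0.2] g 77.8
```

Run:
```python
from h import *
ctrl.movel(P(bx(.0685,.0015),.103),max_speed=.05); show("43")
for z in(.097,.090,.084,.080,.077,.074,.072):
    ctrl.movel(P(bx(.068,.0015),z),max_speed=.05); show(f"z{z}")
    if abs(np.array(get_state()["contact_force"])).max()>22: break
```

```text
43 t 25.33 tcp [0.6275 0.005  0.1028] w 0.007 F [-0.2  0.1 -0.1] g 77.8
z0.097 t 25.6 tcp [0.627  0.0047 0.0966] w 0.0071 F [-0.  -1.1 -0.4] g 77.8
z0.09 t 25.89 tcp [0.627  0.0047 0.0895] w 0.0071 F [ 1.2 -0.9  0.2] g 77.8
z0.084 t 26.16 tcp [0.6271 0.0047 0.0836] w 0.0072 F [ 0.7  0.1 -0.4] g 77.8
z0.08 t 26.41 tcp [0.6277 0.0045 0.0802] w 0.0069 F [ 0.4 -0.1  3.2] g 78.3
z0.077 t 26.66 tcp [0.6277 0.0045 0.0773] w 0.0071 F [ 1.1 -1.1  3.5] g 78.5
z0.074 t 26.91 tcp [0.6277 0.0046 0.0744] w 0.0069 F [-0.6 -0.4  6. ] g 78.8
z0.072 t 27.16 tcp [0.6277 0.0046 0.0726] w 0.0068 F [0.3 1.2 6.6] g 79.0
```

The strip is engaged at the expected height with spring-like force. Continuing to the stop.

Run:
```python
from h import *
for z in(.071,.070,.069,.068,.067,.066,.065,.064,.063):
    ctrl.movel(P(bx(.068,.0015),z),max_speed=.03); ctrl.pause(.15); show(f"z{z}")
    F=np.mean([get_state()["contact_force"][2] for _ in range(3)])
    if F>20: break
ctrl.pause(.5); show("hold")
im,d=vision.grab_frame("side"); X=cloud("side",d)
cv2.imwrite("pics/crop4.png",cv2.resize(im[110:260,170:370],(800,600),interpolation=cv2.INTER_CUBIC))
dd=X.reshape(-1,3)[:,:2]-BOX; c,s=np.cos(TH),np.sin(TH); L=np.c_[dd@[c,s],dd@[-s,c],X.reshape(-1,3)[:,2]]*1000
p=L[(abs(L[:,0]-66)<8)&(abs(L[:,1])<45)&(L[:,2]>62)]
for lo,hi in((-36,-21),(21,36)):
    k=p[(p[:,1]>lo)&(p[:,1]<hi)&(p[:,2]<85)]; print("shoulder z",len(k),np.percentile(k[:,2],[50,90,98]) if len(k) else "")
```

```text
z0.071 t 27.56 tcp [0.6277 0.0046 0.0717] w 0.0068 F [0.6 0.5 6.7] g 79.1
z0.07 t 27.96 tcp [0.6277 0.0046 0.0708] w 0.007 F [-0.5  0.8  8.2] g 79.2
z0.069 t 28.36 tcp [0.6278 0.0045 0.0702] w 0.0067 F [-1.3 -0.2 10.8] g 79.6
z0.068 t 28.76 tcp [0.6279 0.0045 0.0701] w 0.0066 F [-3.1 -0.2 17.4] g 80.7
z0.067 t 29.16 tcp [0.628  0.0045 0.07  ] w 0.0072 F [-4.8 -0.2 24.3] g 81.7
hold t 29.66 tcp [0.628  0.0045 0.07  ] w 0.0071 F [-5.2  0.2 24. ] g 81.7
shoulder z 27 [69.83110414 73.30447586 74.34019209]
shoulder z 18 [68.86655174 71.84527278 72.22892881]
```

View pics/crop4.png

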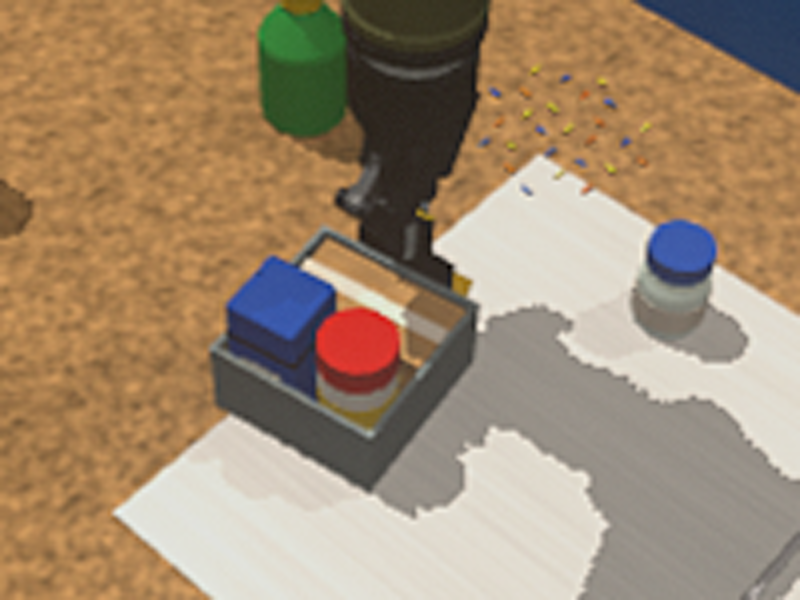

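The force rises steeply at TCP 70 mm, which puts the holder's underside about 10 mm up, with shoulders measured at about 72 mm. So it is on the stop and pressed with 24 N. The jar at (357,360) and cassette at (280,320) are upright, and the bottle and spare jar haven't moved. Handing in.

```bash
python3 -c "
from h import *
show(); print(ticket.close_job())"
```

```text
t 29.71 tcp [0.628  0.0045 0.07  ] w 0.0068 F [-4.6  0.8 23.2] g 81.7
the job is handed in; nothing more can be done
None
```

The job is handed in at 29.7 s: the jar and cassette stand upright in the box and are let go, and the label holder is fully home in the pocket, label facing out, still gripped and pressed down with about 23 N.

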